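# Slide the painted holder under the curing lamp

## Robot

A 6-joint arm with a two-finger parallel gripper is mounted at the origin on the work surface. World frame = base frame: x ahead of the robot, y to its left, z up, the work surface at z = 0. Lengths are in m, angles in rad, forces in N, time in s.
With the tool pointing down it reaches from about 0.35 to 0.925 m from the base axis. Payload 6.4 kg.
Tool frame: the origin (TCP) lies at the very end of the fingers, on their centre line; the grasp point (between the pads) lies 19 mm behind it; z points along the fingers, y is the line along which they close (so a half turn about z gives the same grasp; the last joint's range is limited). The gripper opens to 94 mm and grips with 3 to 60 N. Pads are 16 mm wide; open, the fingers measure 119 mm over their backs; the gripper's body (75 mm by 177 mm) begins 78 mm behind the grasp point.
Start: joints at [-1.37, 0.245, 1.558, -0, 1.339, -0.174], TCP at [0.238, -0.605, 0.205] pointing down, gripper open.
Joint ranges: [-3.13, 3.13], [-1.02, 2.26], [0.13, 2.54], [-0.95, 4.09], [0.21, 2.88], [-2.74, 2.74]. Speed limits (rad/s): [2.57, 2.57, 3.14, 3.14, 3.14, 3.14].

## Interface

Orientations are given as a unit quaternion [x, y, z, w].
In Python, from cell import bot gives the robot as it stands.
- The arm moves only by the tool move_arm, never from a script. Its arguments are lists of equal length, an entry for each row: "jaw": the gripper command: -1 is fully open, 1 is shut, values between are in proportion; "linear": the shift along the tool's x, y, z each as a share of 0.1 m, from -1 to 1, a list of three; "rotation": the turn, a rotation vector about the tool's x, y, z each as a share of 30 degrees, from -1 to 1, a list of three. In form: {"jaw": [jaw, ...], "linear": [[tx, ty, tz], ...], "rotation": [[wx, wy, wz], ...]}. A call has 1 to 20 rows; each row is the pose to reach, as a shift and turn from the pose commanded when the call began, along the tool's axes at that moment; what a row does not reach only later rows make up. A row lasts 1/12 s, in which the tool goes at most 41.7 mm and 7.16 degrees, less where a joint would pass 70% of its speed; a pose out of reach is approached as far as the arm can. A call with a number of a shift or a turn outside -1 to 1 is refused whole. A call with a gripper value outside its range is refused whole. The fingers move at their own pace and stop on an object; the grip force is fixed at half the most. Time passes only in rows, so rows that repeat a pose let the fingers close. It gives the time, the measured TCP pose, the force, the opening and the grip force at its end, in the units of the state.
- bot.sense(): the state, without advancing time (a new reading comes with each control period).
- bot.read_camera(name): name is "side" or "top" or "wrist"; returns a dict with "image" (384x512x3 uint8, red, green, blue), "camera_matrix" (3x3 intrinsics, pixels), "pose" (4x4, takes a point from camera to world coordinates). Camera axes: x right, y down, z forward; pixel columns grow to the right and rows downward; lengths in m; the calibration is good to about 2 mm. A picture is of the moment at which its call begins. There is no depth.
- bot.job_done(): hands the job in; it is judged then, once.
Trained networks look in a picture, given as the dict that the camera call returned (one of the last four; its "shot" number tells which), for a name from the list of things; names that differ only in an ending like _2 or _b are one class to them, and where a whole thing is asked for, a point or a joint stands for the part that bears it (a point fixed in the world has none). Each returns a list of dicts, best first, with "p" (0 to 1); they miss things now and then, are a little off and sometimes report something else, mostly with a low value. They report only what shows in the picture. A call takes as long as a camera call. They do not tell look-alikes from the thing itself.
- bot.look_for(picture, name): "point" ([x, y, z] in m, in world coordinates, good to about 4 mm: the middle of the surface that is visible of it).
- bot.silhouettes(picture, name): "pixels" (384x512 bool, what is visible of it).
- bot.landmark_of(picture, name): "point" ([x, y, z] in m, in world coordinates, good to about 4 mm: a listed point, or the origin of a listed thing).
The state is a dict: "time": time; "joint_positions": joint angles; "dq": joint speeds; "joint_torque": joint torques, N m; "ee_pos": TCP position; "tcp_rot": TCP orientation; "force": force on the tool from outside, world axes, zero at the start; "ft_torque": the same for the moment, N m; "finger_gap": finger opening in m; "gripper_force": force on a finger pad.
Only numpy, scipy, OpenCV 4.12 (cv2) and the standard library are available. Lean on these libraries where they do the work, as an engineer would, in place of code of your own. Each camera call takes 0.05 s, during which the arm holds its last target. There are 200 camera calls.

## Task

Set the black tealight holder with the purple dots upright on the round white pad of the pulled-out blue tray, wholly on the pad, without dropping it. Then push the tray fully home (it has an orange knob), so that the holder rides in under the white curing lamp and stands there on its pad.

Things in the scene. Friction and masses are not known exactly. Their poses are not given: they have to be found in the camera images.
- holder_purple: Black ceramic pot with purple and lilac dots, 64 mm across at its widest (sides upright from 16 to 32 mm up), 44 mm high, 0.10 to 0.21 kg, a 36 mm well in its top. Stands loose on the table; origin: centre of its underside, z up. Two of the same shape with orange and with green dots stand 110 mm or more away (centre to centre); any of the three places may be its own.
- tray (a joint): How far the tray is out of the lamp, m: 0 fully home at a hard stop, 0.17 fully out; starts at 0.15 to 0.17. Slides level and straight, about 2 N friction, no spring, stays where left. The lamp is a fixed white tunnel 170 mm wide, 150 mm deep, 92 mm high, open to 76 mm above the table; its front edge is 75 mm before the pad's home place.
- tray_pad (a point): Centre of the flat round white pad, 100 mm across, on the tray's floor 8 mm above the table; travels with the tray. x axis: level, along the slide into the lamp (the way to push); z up. The tray is a blue plate 130 mm wide, from 65 mm beyond this point to 125 mm before it, with a rim 5 mm above its floor. Home, the pad is under the lamp's middle.
- tray_knob (a point): Centre of the top of the tray's orange knob: an upright round post 22 mm in diameter, its top 84 mm above the table, its foot on the tray's floor. 105 mm before the pad's centre along the slide, away from the lamp, so the knob's axis stays 30 mm outside the lamp's front edge when the tray is home. Axes as for the pad.
Mind the look-alikes: they are no part of the job. What is shaped like the holder_purple but pink is not meant.

How it is judged:
By the outcome, as a careful person would: the job done as asked, in the order asked, and still so for the second after the job is handed in, with the robot touching nothing.
It also fails if it takes over 54 s, if anything falls off the work surface, if the arm or the gripper's body presses on something with over 40 N, if the wrist force passes 120 N, or if a joint passes its speed limit or range.

## Working session

There is one attempt and no reset: what is moved stays moved. The work goes in short steps, Python scripts to look and compute and a tool call to move; the robot and the scene stay as the last step left them, time stands still between calls to the robot, and variables do not carry over. Pictures are saved under pics/ and viewed, at most 11 in all, crops included, and the job is handed in when it is done.

Besides the shell and the picture viewer there is one more tool, called as a command line: name --argument value ..., lists and objects as JSON in quotes. move_arm: Moves the arm, as the interface text tells. Shift numbers are shares of 0.1 m and turn numbers shares of 30 degrees, none past 1 either way. Its arguments: {"type":"object","properties":{"jaw":{"type":"array"},"linear":{"type":"array"},"rotation":{"type":"array"}},"required":["jaw","linear","rotation"]}

```bash
mkdir -p pics
cat > h.py <<'E'
from cell import bot
import numpy as np, cv2
def save(p,n): cv2.imwrite(f'pics/{n}.png',p['image'][:,:,::-1])
def px(p,X):
    T=np.linalg.inv(p['pose']);c=T[:3,:3]@np.array(X)+T[:3,3];u=p['camera_matrix']@c;return (u[:2]/u[2]).round(0)
def ray(p,uv,z):
    d=p['pose'][:3,:3]@np.linalg.inv(p['camera_matrix'])@np.array([uv[0],uv[1],1.]);o=p['pose'][:3,3]
    return o+d*(z-o[2])/d[2]
E
python3 - <<'E'
from h import *
np.set_printoptions(precision=4,suppress=True)
ims=[]
for c in('top','side'):
    p=bot.read_camera(c);ims.append(p['image'])
    for n in('holder_purple','tray_pad','tray_knob'):
        for r in bot.landmark_of(p,n): print(c,n,r['p'],np.array(r['point']),px(p,r['point']))
cv2.imwrite('pics/a.png',ims[0][:,:,::-1]);cv2.imwrite('pics/b.png',ims[1][:,:,::-1])
s=bot.sense();print(s['ee_pos'],s['tcp_rot'],s['time'])
E
```

```text
top holder_purple 0.93 [ 0.3843 -0.1652 -0.0004] [333. 268.]
top holder_purple 0.67 [ 0.4827 -0.0869  0.0012] [297. 224.]
top holder_purple 0.66 [ 0.3495 -0.0334 -0.0018] [274. 284.]
top tray_pad 0.67 [0.5837 0.069  0.0142] [228. 181.]
top tray_knob 0.95 [0.4857 0.0256 0.0829] [246. 221.]
side holder_purple 0.94 [ 0.3858 -0.165  -0.0041] [342. 204.]
side holder_purple 0.66 [ 0.3495 -0.0316 -0.0033] [337. 245.]
side holder_purple 0.6 [ 0.4856 -0.0863 -0.0006] [294. 209.]
side tray_pad 0.64 [0.58   0.0728 0.011 ] [230. 235.]
side tray_knob 0.82 [0.4863 0.0236 0.0851] [275. 214.]
[ 0.2379 -0.6048  0.2053] [ 0.9825  0.1863 -0.     -0.0001] 0.4
```

View pics/a.png

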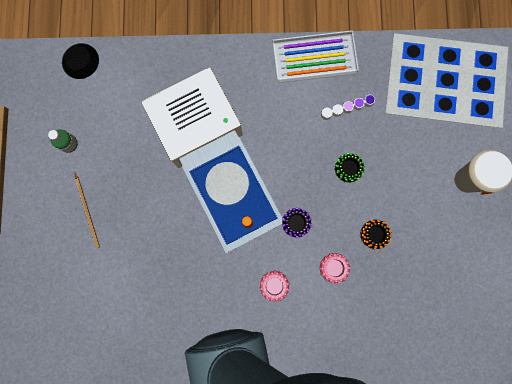

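View pics/b.png

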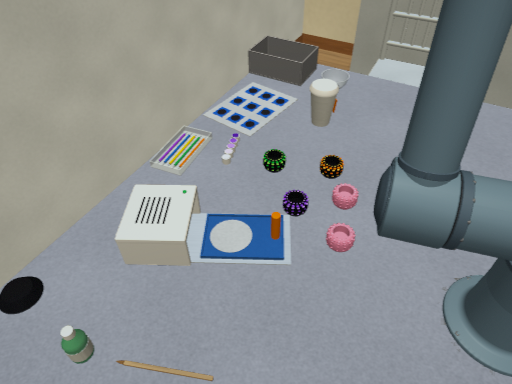

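The top picture has five candidates for the holder. The purple dots are at (297,222), green at (350,167), orange at (376,234), and pink pots at (275,286) and (335,268). I choose the purple one at about (0.484,-0.087). The pad is at (227,183) and the knob at (247,221). I'll move nearer and check with a crop.

move_arm --jaw '[-1, -1, -1, -1, -1]' --linear '[[0.25, -0.23, 0], [0.5, -0.47, 0], [0.75, -0.7, 0], [1, -0.93, 0], [1, -0.93, 0]]' --rotation '[[0, 0, 0], [0, 0, 0], [0, 0, 0], [0, 0, 0], [0, 0, 0]]'

```text
time: 0.82
ee_pos: [0.299, -0.4774, 0.2052]
tcp_rot: [0.982, 0.188, 0.0, -0.001]
force: [0.3, -1.2, -0.6]
finger_gap: 0.0939
gripper_force: 0.0
```

move_arm --jaw '[-1, -1, -1, -1, -1]' --linear '[[0.25, -0.23, 0], [0.5, -0.47, 0], [0.75, -0.7, 0], [1, -0.93, 0], [1, -0.93, 0]]' --rotation '[[0, 0, 0], [0, 0, 0], [0, 0, 0], [0, 0, 0], [0, 0, 0]]'

```text
time: 1.23
ee_pos: [0.3576, -0.355, 0.2054]
tcp_rot: [0.982, 0.188, 0.0, -0.001]
force: [0.7, 0.1, 0.7]
finger_gap: 0.0944
gripper_force: 0.0
```

move_arm --jaw '[-1, -1, -1, -1, -1]' --linear '[[0.25, -0.23, 0], [0.5, -0.47, 0], [0.75, -0.7, 0], [1, -0.93, 0], [1, -0.93, 0]]' --rotation '[[0, 0, 0], [0, 0, 0], [0, 0, 0], [0, 0, 0], [0, 0, 0]]'

```text
time: 1.65
ee_pos: [0.4165, -0.2324, 0.2056]
tcp_rot: [0.982, 0.189, 0.0, -0.0]
force: [0.3, -1.1, -0.8]
finger_gap: 0.094
gripper_force: 0.0
```

Run:
```python
from h import *
np.set_printoptions(precision=4,suppress=True)
s=bot.sense();print(s['ee_pos'],s['tcp_rot'],s['time'])
P=[]
for c in('top','side','wrist'):
    p=bot.read_camera(c)
    for n in('holder_purple','tray_pad','tray_knob'):
        for r in bot.landmark_of(p,n):
            print(c,n,r['p'],np.array(r['point']),px(p,r['point']))
    im=p['image'].astype(int)
    # orange knob top / white pad by colour
    for nm,uv,z in(('pad',px(p,[.582,.071,.008]),.008),):
        m=((im.min(2)>140)).astype(np.uint8)
        k,l,st,ce=cv2.connectedComponentsWithStats(m)
        u,v=uv.astype(int)
        if 0<=u<512 and 0<=v<384 and l[v,u]:
            i=l[v,u];print(c,nm,'blob',st[i],ce[i],ray(p,ce[i],z))
    if c=='wrist': save(p,'w1')
```

```text
[ 0.4165 -0.2324  0.2056] [ 0.982   0.1887  0.0005 -0.0003] 1.65
top holder_purple 0.97 [ 0.3478 -0.0371 -0.0046] [276. 285.]
top holder_purple 0.87 [ 0.3813 -0.1652  0.002 ] [333. 269.]
top holder_purple 0.72 [ 0.4815 -0.0885  0.0024] [297. 225.]
top tray_pad 0.59 [0.5817 0.0721 0.0122] [226. 182.]
top tray_knob 0.79 [0.4858 0.0252 0.0804] [246. 221.]
top pad blob [ 205  162   44   43 1442] [226.6671 182.8488] [0.5793 0.072  0.008 ]
side holder_purple 0.79 [ 0.3866 -0.1605 -0.0033] [342. 205.]
side holder_purple 0.65 [ 0.3473 -0.0325 -0.0023] [338. 245.]
side holder_purple 0.57 [ 0.4837 -0.087  -0.0008] [295. 209.]
side tray_pad 0.91 [0.583  0.0714 0.0103] [229. 234.]
side tray_knob 0.64 [0.4868 0.0211 0.0857] [276. 213.]
side pad blob [ 210  220   42   32 1075] [230.6512 235.6028] [0.5791 0.0711 0.008 ]
wrist holder_purple 0.92 [ 0.3893 -0.1646  0.0014] [204. 174.]
wrist holder_purple 0.77 [ 0.4889 -0.0847  0.0011] [168.  74.]
wrist holder_purple 0.73 [ 0.3486 -0.034   0.0015] [ 99. 166.]
wrist tray_knob 0.84 [0.4891 0.0254 0.0823] [26. 14.]
```

View pics/w1.png

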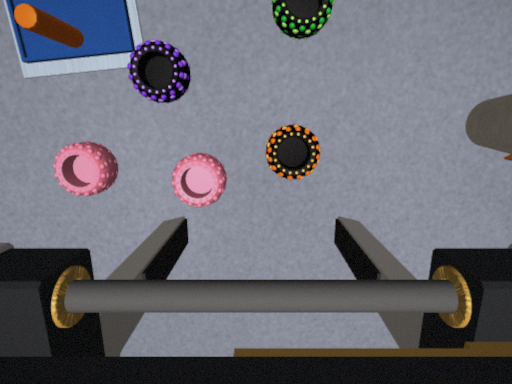

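The wrist view shows the purple-dotted black pot at (160,72), beside the tray corner. Green is at (302,8), orange at (293,152), and the pinks at (85,168) and (200,180). The choice stands. I'll approach with the gripper turned so that the fingers stay clear of the tray corner.

move_arm --jaw '[-1, -1, -1, -1, -1, -1]' --linear '[[0.2, -0.25, 0.1], [0.4, -0.5, 0.2], [0.5, -0.75, 0.3], [0.6, -1, 0.4], [0.6, -1, 0.4], [0.6, -1, 0.4]]' --rotation '[[0, 0, -0.2], [0, 0, -0.4], [0, 0, -0.6], [0, 0, -0.8], [0, 0, -0.8], [0, 0, -0.8]]'

```text
time: 2.75
ee_pos: [0.4339, -0.1196, 0.165]
tcp_rot: [0.922, 0.387, -0.0, -0.0]
force: [-0.5, -1.2, 0.4]
finger_gap: 0.0942
gripper_force: 0.0
```

Run:
```python
from h import *
from scipy.spatial.transform import Rotation as R
np.set_printoptions(precision=4,suppress=True)
s=bot.sense();print(s['ee_pos'],s['tcp_rot'],s['time'])
p=bot.read_camera('wrist');save(p,'w2')
for r in bot.landmark_of(p,'holder_purple'): print(r['p'],np.array(r['point']),px(p,r['point']))
M=R.from_quat(s['tcp_rot']).as_matrix()
for r in bot.silhouettes(p,'holder_purple'):
    m=r['pixels'].astype(np.uint8);k=cv2.moments(m,True);c=(k['m10']/k['m00'],k['m01']/k['m00'])
    X=ray(p,c,.024);print('sil',r['p'],c,cv2.boundingRect(m),X,'tool',M.T@(X-s['ee_pos']))
print(p['pose'])
```

```text
[ 0.4339 -0.1196  0.165 ] [ 0.9221  0.3869 -0.0004 -0.0003] 2.75
0.86 [ 0.3921 -0.167   0.0002] [264. 232.]
0.63 [ 0.4859 -0.0811  0.0012] [271. 127.]
0.59 [ 0.3484 -0.0337  0.003 ] [158. 181.]
sil 0.81 (149.47570247933885, 184.31735537190082) (117, 155, 65, 60) [ 0.3469 -0.0313  0.024 ] tool [ 0.0021 -0.1239  0.1411]
sil 0.71 (274.0871530019367, 128.05971594577147) (243, 97, 63, 64) [ 0.4871 -0.084   0.024 ] tool [0.0627 0.0131 0.141 ]
sil 0.62 (259.7078313253012, 243.22552710843374) (232, 213, 57, 61) [ 0.3849 -0.1663  0.024 ] tool [-0.0676 -0.0022  0.141 ]
[[ 0.7133 -0.6808 -0.1664  0.4826]
 [-0.7008 -0.6937 -0.1661 -0.0697]
 [-0.0024  0.2351 -0.972   0.3451]
 [ 0.      0.      0.      1.    ]]
```

View pics/w2.png

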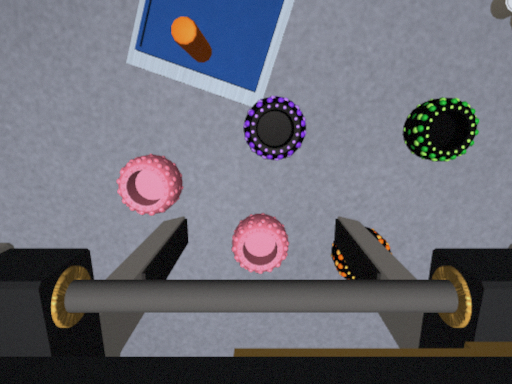

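The purple pot is at (275,128). The tray corner is at (258,100), and the finger paths at about x=230 and x=320 are clear. I'll descend.

move_arm --jaw '[-1, -1, -1, -1, -1, -1, -1]' --linear '[[0.3, 0.06, 0], [0.61, 0.12, 0], [0.61, 0.12, 0.2], [0.61, 0.12, 0.4], [0.61, 0.12, 0.6], [0.61, 0.12, 0.8], [0.61, 0.12, 0.8]]' --rotation '[[0, 0, 0], [0, 0, 0], [0, 0, 0], [0, 0, 0], [0, 0, 0], [0, 0, 0], [0, 0, 0]]'

```text
time: 3.48
ee_pos: [0.4832, -0.0855, 0.0821]
tcp_rot: [0.923, 0.385, -0.002, -0.002]
force: [0.1, -0.1, -0.8]
finger_gap: 0.0937
gripper_force: 0.0
```

Run:
```python
from h import *
from scipy.spatial.transform import Rotation as R
np.set_printoptions(precision=4,suppress=True)
s=bot.sense();print(s['ee_pos'],s['tcp_rot'],s['time'])
M=R.from_quat(s['tcp_rot']).as_matrix()
for c in ('wrist','side','top'):
  p=bot.read_camera(c)
  if c=='wrist':save(p,'w3')
  for r in bot.landmark_of(p,'holder_purple')+bot.look_for(p,'holder_purple'):
    X=np.array(r['point']);t=M.T@(X-s['ee_pos'])
    if abs(t[0])<.05 and abs(t[1])<.05: print(c,r['p'],X,'tool',t)
```

```text
[ 0.4832 -0.0855  0.0821] [ 0.9227  0.3854 -0.0024 -0.0023] 3.4833
wrist 0.95 [ 0.4891 -0.084   0.0018] tool [0.0054 0.0036 0.0803]
wrist 0.74 [ 0.4887 -0.0838  0.0439] tool [0.0051 0.0029 0.0382]
side 0.94 [ 0.4877 -0.0846 -0.0014] tool [0.004  0.0031 0.0835]
side 0.88 [ 0.4856 -0.0722  0.034 ] tool [ 0.0112 -0.0074  0.0481]
```

View pics/w3.png

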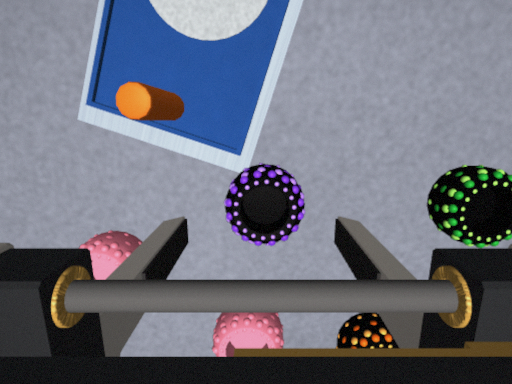

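The pot at (265,205) is centred between the fingers and clear of the tray corner at (243,165). Next I'll go down and close.

move_arm --jaw '[-1, -1, -1, -1, -1, 0.2, 1, 1, 1, 1, 1, 1]' --linear '[[0.03, 0.02, 0.2], [0.03, 0.02, 0.4], [0.03, 0.02, 0.6], [0.03, 0.02, 0.77], [0.03, 0.02, 0.77], [0.03, 0.02, 0.77], [0.03, 0.02, 0.77], [0.03, 0.02, 0.77], [0.03, 0.02, 0.77], [0.03, 0.02, 0.77], [0.03, 0.02, 0.77], [0.03, 0.02, 0.77]]' --rotation '[[0, 0, 0], [0, 0, 0], [0, 0, 0], [0, 0, 0], [0, 0, 0], [0, 0, 0], [0, 0, 0], [0, 0, 0], [0, 0, 0], [0, 0, 0], [0, 0, 0], [0, 0, 0]]'

```text
time: 4.93
ee_pos: [0.4895, -0.0846, 0.0093]
tcp_rot: [0.922, 0.386, 0.0, 0.0]
force: [-2.2, 1.2, 5.6]
finger_gap: 0.0628
gripper_force: 30.0
```

move_arm --jaw '[1, 1, 1, 1, 1, 1]' --linear '[[0, 0, -0.1], [0, 0, -0.3], [0, 0, -0.55], [0, 0, -0.8], [0, 0, -1], [0, 0, -1]]' --rotation '[[0, 0, 0], [0, 0, 0], [0, 0, 0], [0, 0, 0], [0, 0, 0], [0, 0, 0]]'

```text
time: 5.43
ee_pos: [0.492, -0.0858, 0.1132]
tcp_rot: [0.922, 0.387, 0.003, 0.003]
force: [0.3, -0.2, -1.4]
finger_gap: 0.0631
gripper_force: 30.0
```

move_arm --jaw '[1, 1, 1, 1, 1, 1, 1, 1]' --linear '[[0.1, -0.03, 0], [0.25, -0.07, 0], [0.45, -0.12, 0], [0.65, -0.17, 0], [0.85, -0.22, 0], [1, -0.26, 0], [1, -0.26, 0], [1, -0.26, 0]]' --rotation '[[0, 0, 0.1], [0, 0, 0.2], [0, 0, 0.3], [0, 0, 0.4], [0, 0, 0.5], [0, 0, 0.62], [0, 0, 0.62], [0, 0, 0.62]]'

```text
time: 6.1
ee_pos: [0.5398, 0.0054, 0.1071]
tcp_rot: [0.972, 0.234, -0.001, -0.0]
force: [-0.4, -1.1, -2.4]
finger_gap: 0.0629
gripper_force: 30.0
```

Run:
```python
from h import *
from scipy.spatial.transform import Rotation as R
np.set_printoptions(precision=4,suppress=True)
s=bot.sense();print(s['ee_pos'],s['tcp_rot'],s['time'],s['finger_gap'],s['force'])
M=R.from_quat(s['tcp_rot']).as_matrix()
for c in ('wrist','side','top'):
  p=bot.read_camera(c)
  if c=='wrist':save(p,'w4')
  for n in('tray_pad','tray_knob','holder_purple'):
   for r in bot.landmark_of(p,n):
    X=np.array(r['point']);t=M.T@(X-s['ee_pos'])
    if n!='holder_purple' or max(abs(t[:2]))<.05: print(c,n,r['p'],X,'tool',t)
  im=p['image'].astype(int);l,a=cv2.connectedComponents((im.min(2)>140).astype(np.uint8))
  u,v=px(p,[.579,.0715,.008]).astype(int)
  if 0<=u<512 and 0<=v<384 and a[v,u]:
    m=(a==a[v,u]).astype(np.uint8);h=cv2.convexHull(cv2.findContours(m,0,1)[0][0]);e=cv2.fitEllipse(h);print(c,e,ray(p,e[0],.008))
  if c=='wrist':
    hs=cv2.cvtColor(p['image'],cv2.COLOR_RGB2HSV);b=((hs[...,0]>100)&(hs[...,0]<125)&(hs[...,1]>150)).astype(np.uint8)
    print('blue',b.sum())
```

```text
[0.5398 0.0054 0.1071] [ 0.9723  0.2336 -0.0011 -0.0003] 6.1 0.06289357447866603 [-0.4116 -1.0545 -2.4015]
wrist tray_pad 0.92 [0.5802 0.0706 0.0055] tool [ 0.0658 -0.0397  0.1015]
wrist holder_purple 0.93 [0.5367 0.0047 0.0988] tool [-0.0031 -0.0008  0.0083]
wrist ((217.69430541992188, 121.19215393066406), (109.14942932128906, 113.90809631347656), 153.90280151367188) [0.583  0.0732 0.008 ]
blue 14184
side tray_pad 0.82 [0.5817 0.0708 0.0098] tool [ 0.0672 -0.0392  0.0972]
side tray_knob 0.57 [0.4866 0.0236 0.0839] tool [-0.0391 -0.0404  0.0233]
side holder_purple 0.63 [0.5365 0.0049 0.0964] tool [-0.0032 -0.0011  0.0107]
side ((230.63365173339844, 235.6201629638672), (32.15318298339844, 42.050086975097656), 83.80058288574219) [0.5791 0.0712 0.008 ]
top holder_purple 0.52 [0.5348 0.0012 0.0974] tool [-0.0064  0.0014  0.0097]
```

View pics/w4.png

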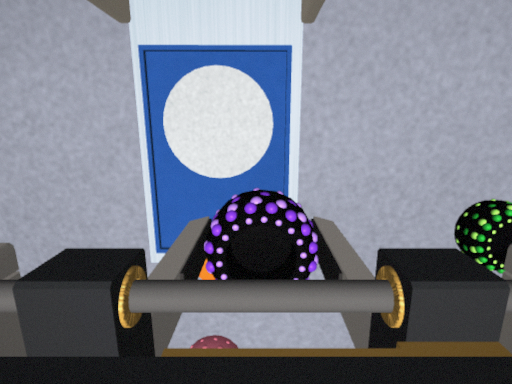

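The pot is held upright at (262,240). The tray runs straight ahead with its pad at (218,121). I'll move over the pad and partly down.

move_arm --jaw '[1, 1, 1, 1, 1, 1, 1, 1, 1, 1]' --linear '[[0.15, -0.09, 0], [0.35, -0.2, 0], [0.55, -0.32, 0], [0.7, -0.41, 0], [0.7, -0.41, 0.15], [0.7, -0.41, 0.35], [0.7, -0.41, 0.55], [0.7, -0.41, 0.7], [0.7, -0.41, 0.75], [0.7, -0.41, 0.75]]' --rotation '[[0, 0, 0], [0, 0, 0], [0, 0, 0], [0, 0, 0], [0, 0, 0], [0, 0, 0], [0, 0, 0], [0, 0, 0], [0, 0, 0], [0, 0, 0]]'

```text
time: 7.53
ee_pos: [0.5833, 0.0732, 0.0319]
tcp_rot: [0.973, 0.232, -0.002, -0.0]
force: [0.0, -0.3, -2.3]
finger_gap: 0.0628
gripper_force: 30.0
```

Run:
```python
from h import *
from scipy.spatial.transform import Rotation as R
np.set_printoptions(precision=4,suppress=True)
s=bot.sense();print(s['ee_pos'],s['tcp_rot'],s['time'],s['finger_gap'],s['force'])
M=R.from_quat(s['tcp_rot']).as_matrix()
for c in ('wrist','side','top'):
  p=bot.read_camera(c)
  if c=='side':cv2.imwrite('pics/s5.png',cv2.resize(p['image'][150:290,170:330,::-1],None,fx=4,fy=4))
  for n in('tray_pad','holder_purple'):
   for r in bot.landmark_of(p,n):
    X=np.array(r['point']);t=M.T@(X-s['ee_pos'])
    if max(abs(t[:2]))<.05: print(c,n,r['p'],X,'tool',t)
```

```text
[0.5833 0.0732 0.0319] [ 0.9726  0.2324 -0.0015 -0.0005] 7.5333 0.06281977154161658 [ 0.0425 -0.2576 -2.2688]
wrist holder_purple 0.87 [0.5827 0.0722 0.0253] tool [-0.001   0.0006  0.0066]
side tray_pad 0.73 [0.5827 0.0733 0.0112] tool [-0.0005 -0.0003  0.0207]
side holder_purple 0.63 [0.582  0.0684 0.0229] tool [-0.0033  0.0037  0.009 ]
```

View pics/s5.png

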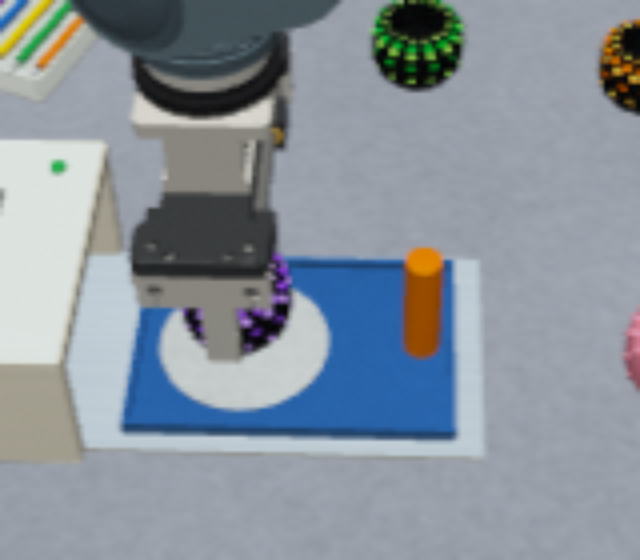

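The holder sits over the pad, which is centred at (243,350) in the crop. I'll lower the last 14 mm gently and see the contact force.

move_arm --jaw '[1, 1, 1, 1, 1, 1, 1]' --linear '[[0, 0, 0.03], [0, 0, 0.06], [0, 0, 0.09], [0, 0, 0.11], [0, 0, 0.13], [0, 0, 0.14], [0, 0, 0.14]]' --rotation '[[0, 0, 0], [0, 0, 0], [0, 0, 0], [0, 0, 0], [0, 0, 0], [0, 0, 0], [0, 0, 0]]'

```text
time: 8.57
ee_pos: [0.5843, 0.0731, 0.019]
tcp_rot: [0.973, 0.232, -0.0, -0.0]
force: [-0.4, -0.3, -2.6]
finger_gap: 0.0631
gripper_force: 30.0
```

move_arm --jaw '[1, 1, 1, 1]' --linear '[[0, 0, 0.01], [0, 0, 0.02], [0, 0, 0.02], [0, 0, 0.02]]' --rotation '[[0, 0, 0], [0, 0, 0], [0, 0, 0], [0, 0, 0]]'

```text
time: 8.9
ee_pos: [0.5846, 0.0731, 0.0175]
tcp_rot: [0.973, 0.232, 0.0, -0.0]
force: [0.2, 0.1, -1.2]
finger_gap: 0.063
gripper_force: 30.0
```

move_arm --jaw '[1, 1, 1]' --linear '[[0, 0, 0.01], [0, 0, 0.01], [0, 0, 0.01]]' --rotation '[[0, 0, 0], [0, 0, 0], [0, 0, 0]]'

```text
time: 9.15
ee_pos: [0.585, 0.0733, 0.0174]
tcp_rot: [0.973, 0.232, 0.0, -0.0]
force: [-2.1, 1.4, 5.2]
finger_gap: 0.063
gripper_force: 30.0
```

Contact is made at 5 N. I'll open slightly and lift.

move_arm --jaw '[0.1, -0.3, -0.6, -0.6, -0.6, -0.6, -0.6, -0.6, -0.6, -0.6, -0.6, -0.6]' --linear '[[0, 0, 0], [0, 0, 0], [0, 0, 0], [0, 0, 0], [0, 0, 0], [0, 0, -0.1], [0, 0, -0.3], [0, 0, -0.5], [0, 0, -0.7], [0, 0, -0.9], [0, 0, -1], [0, 0, -1]]' --rotation '[[0, 0, 0], [0, 0, 0], [0, 0, 0], [0, 0, 0], [0, 0, 0], [0, 0, 0], [0, 0, 0], [0, 0, 0], [0, 0, 0], [0, 0, 0], [0, 0, 0], [0, 0, 0]]'

```text
time: 10.15
ee_pos: [0.5866, 0.073, 0.1198]
tcp_rot: [0.973, 0.232, 0.003, 0.001]
force: [0.8, 0.2, -0.1]
finger_gap: 0.075
gripper_force: 0.0
```

Run:
```python
from h import *
from scipy.spatial.transform import Rotation as R
np.set_printoptions(precision=4,suppress=True)
s=bot.sense();print(s['ee_pos'],s['tcp_rot'],s['time'],s['finger_gap'],s['force'])
M=R.from_quat(s['tcp_rot']).as_matrix()
for c in ('wrist','side'):
  p=bot.read_camera(c)
  if c=='side':cv2.imwrite('pics/s6.png',cv2.resize(p['image'][150:290,170:330,::-1],None,fx=4,fy=4))
  for n in('tray_pad','tray_knob','holder_purple'):
   for r in bot.landmark_of(p,n):
    X=np.array(r['point']);t=M.T@(X-s['ee_pos'])
    if max(abs(t[:2]))<.12: print(c,n,r['p'],X,'tool',t)
```

```text
[0.5866 0.073  0.1198] [0.9726 0.2324 0.0028 0.0009] 10.15 0.07495297308442996 [ 0.83    0.1627 -0.0863]
wrist tray_pad 0.62 [0.5845 0.0737 0.0072] tool [-0.0022 -0.0019  0.1126]
wrist tray_knob 0.6 [0.4882 0.0242 0.0841] tool [-0.1101 -0.0011  0.0351]
side tray_pad 0.57 [0.5794 0.071  0.0097] tool [-0.0079 -0.0018  0.1101]
side tray_knob 0.86 [0.4848 0.0261 0.0834] tool [-0.1122 -0.0043  0.0358]
side holder_purple 0.89 [0.5844 0.0724 0.0061] tool [-0.0029 -0.0008  0.1137]
```

View pics/s6.png

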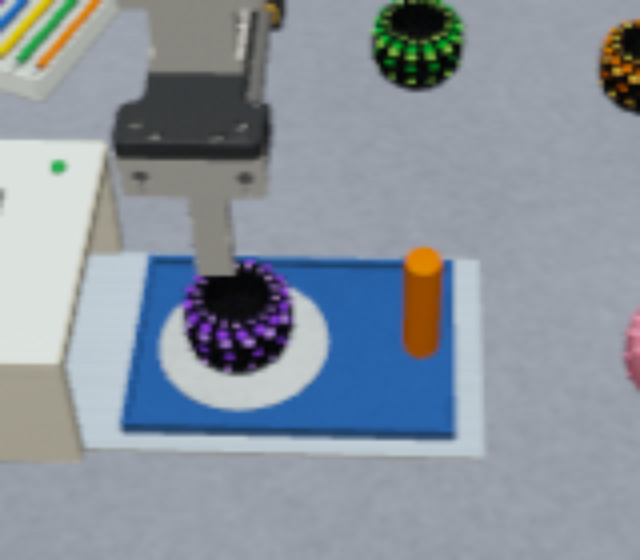

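The holder stands upright, centred on the pad at (240,320) in the crop; the knob is at (423,265). I'll move behind the knob with the fingers shut.

move_arm --jaw '[-0.6, 0, 1, 1, 1]' --linear '[[-0.3, -0.01, 0], [-0.6, -0.02, 0], [-0.9, -0.02, 0], [-1, -0.02, 0], [-1, -0.02, 0]]' --rotation '[[0, 0, 0], [0, 0, 0], [0, 0, 0], [0, 0, 0], [0, 0, 0]]'

```text
time: 10.97
ee_pos: [0.493, 0.0293, 0.1159]
tcp_rot: [0.973, 0.232, -0.0, -0.0]
force: [0.1, 0.0, -0.5]
finger_gap: 0.0521
gripper_force: 0.0
```

move_arm --jaw '[1, 1, 1, 1, 1, 1, 1, 1, 1]' --linear '[[-0.3, 0, 0], [-0.6, 0, 0], [-0.6, 0, 0], [-0.6, 0, 0], [-0.6, 0, 0.2], [-0.6, 0, 0.4], [-0.6, 0, 0.6], [-0.6, 0, 0.78], [-0.6, 0, 0.78]]' --rotation '[[0, 0, 0], [0, 0, 0], [0, 0, 0], [0, 0, 0], [0, 0, 0], [0, 0, 0], [0, 0, 0], [0, 0, 0], [0, 0, 0]]'

```text
time: 11.72
ee_pos: [0.4401, 0.0035, 0.0357]
tcp_rot: [0.973, 0.233, -0.002, -0.001]
force: [-1.9, -0.0, 0.0]
finger_gap: 0.0003
gripper_force: 0.0
```

Run:
```python
from h import *
from scipy.spatial.transform import Rotation as R
np.set_printoptions(precision=4,suppress=True)
s=bot.sense();print(s['ee_pos'],s['tcp_rot'],s['time'],s['finger_gap'],s['force'])
M=R.from_quat(s['tcp_rot']).as_matrix()
for c in ('wrist','side','top'):
  p=bot.read_camera(c)
  if c=='wrist':save(p,'w7')
  for n in('tray_pad','tray_knob','holder_purple'):
   for r in bot.landmark_of(p,n):
    X=np.array(r['point']);t=M.T@(X-s['ee_pos'])
    if abs(t[1])<.05: print(c,n,r['p'],X,'tool',t)
```

```text
[0.4401 0.0035 0.0357] [ 0.9726  0.2326 -0.0023 -0.0014] 11.7167 0.0003386414119812046 [-1.9352 -0.0244  0.0226]
wrist tray_knob 0.56 [0.4854 0.0226 0.084 ] tool [ 0.0488  0.0033 -0.0485]
wrist holder_purple 0.52 [ 0.3503 -0.0336  0.0027] tool [-0.0968 -0.0074  0.0334]
wrist holder_purple 0.25 [0.4875 0.0256 0.0829] tool [ 0.0521  0.0016 -0.0474]
side tray_pad 0.62 [0.5832 0.0694 0.0109] tool [0.1575 0.0061 0.0241]
side tray_knob 0.67 [0.4868 0.0182 0.0839] tool [ 0.0481  0.0079 -0.0484]
side holder_purple 0.62 [ 0.3463 -0.0364 -0.003 ] tool [-0.1016 -0.0067  0.0391]
side holder_purple 0.6 [0.5819 0.071  0.0032] tool [0.1571 0.0041 0.0318]
top tray_pad 0.76 [0.585  0.071  0.0132] tool [0.1598 0.0055 0.0218]
top tray_knob 0.97 [0.4862 0.0237 0.0819] tool [ 0.05    0.0027 -0.0464]
top holder_purple 0.6 [0.5799 0.0703 0.0076] tool [0.155  0.0038 0.0275]
top holder_purple 0.57 [ 0.3518 -0.0369 -0.0022] tool [-0.0969 -0.0038  0.0383]
```

View pics/w7.png

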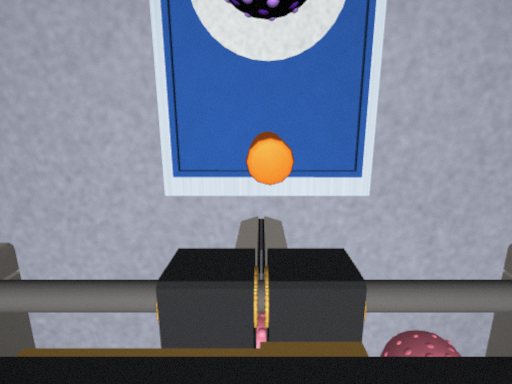

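The knob at (270,160) is nearly straight ahead of the closed fingers at (262,230). I'll shift 3 mm sideways and push slowly.

move_arm --jaw '[1, 1, 1, 1, 1, 1, 1, 1, 1, 1, 1, 1, 1, 1, 1, 1, 1, 1, 1, 1]' --linear '[[0.07, 0.03, 0], [0.14, 0.03, 0], [0.19, 0.03, 0], [0.23, 0.03, 0], [0.26, 0.03, 0], [0.28, 0.03, 0], [0.3, 0.03, 0], [0.33, 0.03, 0], [0.36, 0.03, 0], [0.4, 0.03, 0], [0.45, 0.03, 0], [0.5, 0.03, 0], [0.56, 0.03, 0], [0.62, 0.03, 0], [0.68, 0.03, 0], [0.74, 0.03, 0], [0.8, 0.03, 0], [0.87, 0.03, 0], [0.94, 0.03, 0], [1, 0.03, 0]]' --rotation '[[0, 0, 0], [0, 0, 0], [0, 0, 0], [0, 0, 0], [0, 0, 0], [0, 0, 0], [0, 0, 0], [0, 0, 0], [0, 0, 0], [0, 0, 0], [0, 0, 0], [0, 0, 0], [0, 0, 0], [0, 0, 0], [0, 0, 0], [0, 0, 0], [0, 0, 0], [0, 0, 0], [0, 0, 0], [0, 0, 0]]'

```text
time: 13.98
ee_pos: [0.532, 0.0456, 0.0383]
tcp_rot: [0.973, 0.232, -0.0, -0.0]
force: [-2.3, -0.2, 0.1]
finger_gap: 0.0001
gripper_force: 1.2
```

move_arm --jaw '[1, 1, 1, 1, 1, 1, 1, 1, 1, 1, 1, 1, 1, 1, 1, 1]' --linear '[[0.06, 0, 0], [0.12, 0, 0], [0.18, 0, 0], [0.24, 0, 0], [0.3, 0, 0], [0.36, 0, 0], [0.42, 0, 0], [0.48, 0, 0], [0.53, 0, 0], [0.58, 0, 0], [0.62, 0, 0], [0.65, 0, 0], [0.67, 0, 0], [0.69, 0, 0], [0.7, 0, 0], [0.7, 0, 0]]' --rotation '[[0, 0, 0], [0, 0, 0], [0, 0, 0], [0, 0, 0], [0, 0, 0], [0, 0, 0], [0, 0, 0], [0, 0, 0], [0, 0, 0], [0, 0, 0], [0, 0, 0], [0, 0, 0], [0, 0, 0], [0, 0, 0], [0, 0, 0], [0, 0, 0]]'

```text
time: 15.32
ee_pos: [0.5943, 0.0768, 0.0386]
tcp_rot: [0.973, 0.232, 0.0, 0.0]
force: [-1.6, -0.1, -0.8]
finger_gap: 0.0007
gripper_force: 0.7
```

Run:
```python
from h import *
from scipy.spatial.transform import Rotation as R
np.set_printoptions(precision=4,suppress=True)
s=bot.sense();print(s['ee_pos'],s['tcp_rot'],s['time'],s['finger_gap'],s['force'])
M=R.from_quat(s['tcp_rot']).as_matrix()
for c in ('wrist','side','top'):
  p=bot.read_camera(c)
  if c=='side':cv2.imwrite('pics/s8.png',cv2.resize(p['image'][150:290,110:310,::-1],None,fx=4,fy=4))
  for n in('tray_pad','tray_knob','holder_purple'):
   for r in bot.landmark_of(p,n):
    X=np.array(r['point']);t=M.T@(X-s['ee_pos'])
    if abs(t[1])<.05 and t[0]>-.03: print(c,n,r['p'],X,'tool',t)
```

```text
[0.5943 0.0768 0.0386] [0.9726 0.2324 0.0003 0.0001] 15.3167 0.00065984560006707 [-1.5942 -0.0974 -0.8033]
wrist tray_knob 0.78 [0.6107 0.0857 0.0853] tool [ 0.0187 -0.0005 -0.0467]
side tray_knob 0.78 [0.6129 0.0847 0.0843] tool [ 0.0202  0.0013 -0.0457]
```

View pics/s8.png

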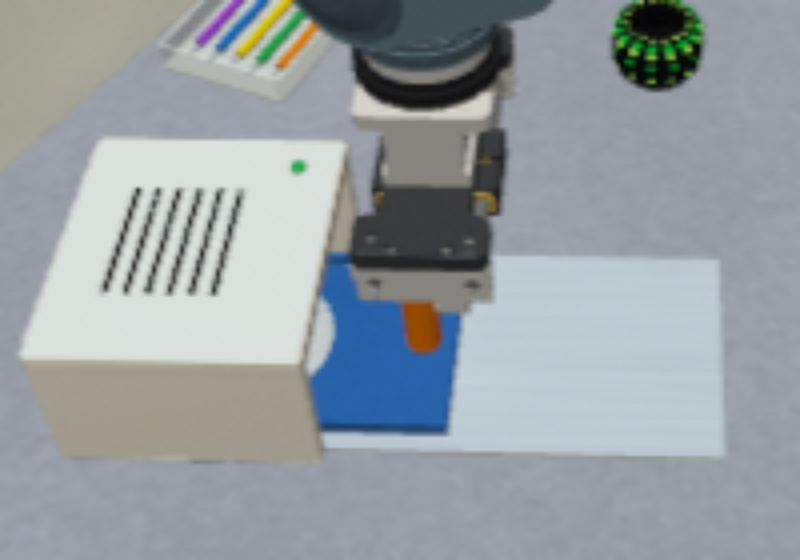

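The tray is about 140 mm in and still moving at 2 N. I'll creep to the stop.

move_arm --jaw '[1, 1, 1, 1, 1, 1, 1, 1]' --linear '[[0.02, 0, 0], [0.04, 0, 0], [0.06, 0, 0], [0.08, 0, 0], [0.1, 0, 0], [0.11, 0, 0], [0.12, 0, 0], [0.12, 0, 0]]' --rotation '[[0, 0, 0], [0, 0, 0], [0, 0, 0], [0, 0, 0], [0, 0, 0], [0, 0, 0], [0, 0, 0], [0, 0, 0]]'

```text
time: 16.58
ee_pos: [0.6049, 0.0824, 0.0385]
tcp_rot: [0.973, 0.232, 0.0, -0.0]
force: [-0.1, -1.0, -0.0]
finger_gap: 0.0005
gripper_force: 0.3
```

move_arm --jaw '[1, 1, 1, 1, 1, 1]' --linear '[[0.01, 0, 0], [0.02, 0, 0], [0.03, 0, 0], [0.04, 0, 0], [0.05, 0, 0], [0.05, 0, 0]]' --rotation '[[0, 0, 0], [0, 0, 0], [0, 0, 0], [0, 0, 0], [0, 0, 0], [0, 0, 0]]'

```text
time: 17.08
ee_pos: [0.6093, 0.0846, 0.0384]
tcp_rot: [0.973, 0.232, 0.0, -0.0]
force: [-1.3, -0.0, 0.5]
finger_gap: 0.0005
gripper_force: 0.6
```

move_arm --jaw '[1, 1, 1, 1, 1, 1]' --linear '[[0.01, 0, 0], [0.02, 0, 0], [0.03, 0, 0], [0.04, 0, 0], [0.05, 0, 0], [0.05, 0, 0]]' --rotation '[[0, 0, 0], [0, 0, 0], [0, 0, 0], [0, 0, 0], [0, 0, 0], [0, 0, 0]]'

```text
time: 17.58
ee_pos: [0.611, 0.0855, 0.0384]
tcp_rot: [0.973, 0.233, -0.004, 0.0]
force: [-12.9, -6.4, 10.4]
finger_gap: 0.0006
gripper_force: 7.2
```

It is at the hard stop: 14 N and no more motion. I'll back off and look.

move_arm --jaw '[1, 1, 1, 1, 1, 1, 1, 1, 1]' --linear '[[-0.1, 0, 0], [-0.3, 0, 0], [-0.6, 0, 0], [-0.8, 0, 0], [-0.9, 0, -0.2], [-1, 0, -0.5], [-1, 0, -0.8], [-1, 0, -1], [-1, 0, -1]]' --rotation '[[0, 0, 0], [0, 0, 0], [0, 0, 0], [0, 0, 0], [0, 0, 0], [0, 0, 0], [0, 0, 0], [0, 0, 0], [0, 0, 0]]'

```text
time: 18.33
ee_pos: [0.5282, 0.0412, 0.1439]
tcp_rot: [0.973, 0.232, 0.005, 0.002]
force: [0.6, 0.3, 0.9]
finger_gap: 0.0005
gripper_force: 0.0
```

Run:
```python
from h import *
np.set_printoptions(precision=4,suppress=True)
s=bot.sense();print(s['ee_pos'],s['time'],s['force'])
ims=[]
for c in ('side','wrist','top'):
  p=bot.read_camera(c)
  if c!='top':ims.append(p['image'][:,:,::-1])
  for n in('tray_pad','tray_knob','holder_purple'):
   for r in bot.landmark_of(p,n):
    if r['point'][0]>.55: print(c,n,r['p'],np.array(r['point']))
cv2.imwrite('pics/f.png',np.hstack([cv2.resize(ims[0][150:290,110:310],(400,280)),cv2.resize(ims[1],(373,280))]))
```

```text
[0.5282 0.0412 0.1439] 18.3333 [0.6329 0.2702 0.8593]
side tray_knob 0.63 [0.6295 0.0946 0.0847]
wrist tray_knob 0.89 [0.6272 0.0967 0.0842]
top tray_knob 0.67 [0.6278 0.0957 0.0849]
```

View pics/f.png

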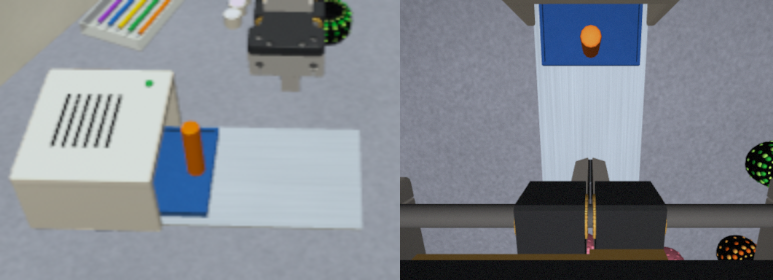

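The tray is home: the knob at (190,150) stands just outside the lamp front and travelled 158 mm to the stop. The robot touches nothing.

```bash
python3 -c "
from cell import bot
print(bot.job_done())"
```

```text
the job is handed in; nothing more can be done
None
```

I set the purple-dotted holder upright on the pad, pushed the tray to its hard stop under the lamp, and handed the job in at about 18 s; I did not look at the holder again once it was inside the lamp.

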